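# Sort out three mixed-up valves on the test board

### The arm

A 6-joint arm with a two-finger parallel gripper is mounted at the origin on the work surface. World frame = base frame: x ahead of the robot, y to its left, z up, the work surface at z = 0. Lengths are in m, angles in rad, forces in N, time in s.
With the tool pointing down it reaches from about 0.35 to 0.85 m from the base axis. Payload 8.1 kg.
Tool frame: the origin (TCP) lies at the centre of the arm's flange, where the gripper is bolted on; the fingertips stand 186 mm ahead of it and the grasp point (between the pads) lies 167 mm ahead of it; z points along the fingers, y is the line along which they close (so a half turn about z gives the same grasp; the last joint's range is limited). The gripper opens to 93 mm and grips with 3 to 60 N. Pads are 15 mm wide; open, the fingers measure 128 mm over their backs; the gripper's body (75 mm by 188 mm) begins 65 mm behind the grasp point.
Start: joints at [1.061, 0.13, 1.488, -0, 1.523, -0.085], TCP at [0.247, 0.547, 0.405] pointing down, gripper open.
Joint ranges: [-2.96, 2.96], [-0.89, 2.26], [0.02, 2.5], [-1.34, 4.48], [0, 2.73], [-2.66, 2.66]. Speed limits (rad/s): [2.39, 2.39, 2.79, 3.14, 3.14, 3.14].

### API

Orientations are given as [roll, pitch, yaw] about the fixed x, y, z axes, in that order (R = Rz(yaw) Ry(pitch) Rx(roll)).
In Python, from station import bot gives the robot as it stands.
- The arm moves only by the shell command python3 -m creep 'ROWS' [FORCE]. ROWS is JSON, a list of rows, each a list of 5 numbers: the shift along the tool's x, y, z in units of 40 mm (1.0 is 40 mm), then the turn about the tool's z in units of 5 degrees (1.0 is 5 degrees), then the finger opening in mm, from 0 to 93. A call has 1 to 12 rows; each row is the pose to reach, as a shift and turn from the pose commanded when the call began, along the tool's axes at that moment; what a row does not reach only later rows make up. A row lasts 1/12 s, in which the tool goes at most 41.7 mm and 7.16 degrees, less where a joint would pass 70% of its speed; a pose out of reach is approached as far as the arm can. A call with a gripper value outside its range is refused whole. The fingers move at their own pace and stop on an object; FORCE is the grip in N (left out, the last holds). Time passes only in rows, so rows that repeat a pose let the fingers close. It gives the time, the measured TCP pose, the force, the opening and the grip force at its end, in the units of the state.
- bot.sense(): the state, without advancing time (a new reading comes with each control period).
- bot.get_image(name): name is "scene" or "side" or "wrist"; returns a dict with "pixels" (384x512x3 uint8, red, green, blue), "K" (3x3 intrinsics, pixels), "pose" (4x4, takes a point from camera to world coordinates). Camera axes: x right, y down, z forward; pixel columns grow to the right and rows downward; lengths in m; the calibration is good to about 2 mm. A picture is of the moment at which its call begins. There is no depth.
- bot.sign_off(): hands the job in; it is judged then, once.
Trained networks look in a picture, given as the dict that the camera call returned (one of the last four; its "shot" number tells which), for a name from the list of things; names that differ only in an ending like _2 or _b are one class to them, and where a whole thing is asked for, a point or a joint stands for the part that bears it (a point fixed in the world has none). Each returns a list of dicts, best first, with "score" (0 to 1); they miss things now and then, are a little off and sometimes report something else, mostly with a low value. They report only what shows in the picture. A call takes as long as a camera call. They do not tell look-alikes from the thing itself.
- bot.silhouettes(picture, label): "pixels" (384x512 bool, what is visible of it) and "bbox" ([left, top, right, bottom] in pixels, round what is visible of it).
- bot.tip_of(picture, label): "position" ([column, row] in pixels: a listed point, or the origin of a listed thing).
The state is a dict: "t": time; "joints": joint angles; "joint_velocities": joint speeds; "joint_torque": joint torques, N m; "tcp_pos": TCP position; "ee_rot": TCP orientation; "contact_force": force on the tool from outside, world axes, zero at the start; "moment": the same for the moment, N m; "finger_gap": opening from 0.0 (shut) to 1.0 (fully open); "finger_force": force on a finger pad.
Only numpy, scipy, OpenCV 4.12 (cv2) and the standard library are available. Lean on these libraries where they do the work, as an engineer would, in place of code of your own. Each camera call takes 0.05 s, during which the arm holds its last target. There are 200 camera calls.

### The job

The three valves on the test board are all in each other's sockets: move each one to the socket of the same colour as its own base (black, white or brown), fully home and upright, using the empty well of the wooden stand whenever you need somewhere to park one, and stand the aluminium screening can over the smoked valve, flat on its socket. Set things down gently and never drop or topple them, and leave the frosted pilot lamp and the bakelite headset cup where they are.

Things in the scene. Friction and masses are not known exactly. Their poses are not given: they have to be found in the camera images.
- valve_smoked: Loose valve: dark smoked glass, black base. 60 g, 82 mm tall, upright in a wrong socket. Base 33 mm across (4 to 28 mm up), foot tapered to 27 mm at the underside; straight glass bulb 30 mm across from 28 to 70 mm up, then a dome. Origin: centre of underside, z up. Plain drop fit: no turning or pressing, yaw is free. Grip the glass, e.g. 52 mm above the origin.
- valve_blue: Loose valve with blue glass and a white ceramic base; same shape, size, weight and origin as the smoked valve.
- valve_clear: Loose valve with clear glass, a silvery dome on top and a brown base; same shape, size, weight and origin as the smoked valve.
- socket_black: Black valve socket fixed on the board: disc 76 mm across, 14 mm high, with a funnel recess 47 mm across at the mouth, 36 mm at its flat floor. Origin: centre of the disc's underside, z up. A valve that is home has its origin on the floor, 6 mm above the socket's origin; a can stands on the flat top, 14 mm above it. Sockets stand in a row, 108 mm apart, any order. Home of the smoked valve.
- socket_white: White ceramic valve socket on the board, same shape, size and origin as the black one. Home of the valve with the white base (blue glass).
- socket_brown: Brown valve socket on the board, same shape, size and origin as the black one. Home of the valve with the brown base (clear glass).
- free_well (a point): Floor centre of the empty well in the fixed wooden stand (74 x 150 mm), 14 mm above the desk. A funnel like the sockets': floor 36 mm, mouth 47 mm across, 8 mm deep, in a wooden boss 68 mm across. A valve standing in it has its origin here. The stand's other well, 74 mm away, holds the pilot lamp. z up, y along the stand away from the lamp.
- screen_can: Loose aluminium screening can on the desk, open end down: tube 56 mm across outside, 52 mm inside, 90 mm tall, top closed with small dark vents; 60 g. Origin: centre of its open lower end, z up. It goes over a valve from above with 9 mm to spare all round and stands on the flat top of the socket. Grip it from outside, e.g. 65 mm above its origin.
- pilot_lamp: Frosted white glass pilot lamp with a brass base, 28 mm across, 51 mm tall, standing loose in the other well of the wooden stand. Not to be moved. Origin at the centre of its underside.
- headset_cup: Scuffed black bakelite headset cup, a round dome 64 mm across and 33 mm tall with a chrome button on top, lying loose on the desk. Not to be moved. Origin at the centre of its underside.
Things that resemble listed ones, but are neither listed nor needed, are in the scene too. What is shaped like the screen_can but purple or turquoise is not meant.

How it is judged:
By the outcome, as a careful person would: the job done as asked, in the order asked, and still so for the second after the job is handed in, with the robot touching nothing.
It also fails if it takes over 109 s, if anything falls off the work surface, if the arm or the gripper's body presses on something with over 40 N, if the wrist force passes 120 N, or if a joint passes its speed limit or range.

## Working session

There is one attempt and no reset: what is moved stays moved. The work goes in short steps, Python scripts to look and compute and a shell command to move; the robot and the scene stay as the last step left them, time stands still between calls to the robot, and variables do not carry over. Pictures are saved under pics/ and viewed, at most 14 in all, crops included, and the job is handed in when it is done.

```bash
ls; mkdir -p pics; python3 - <<'E'
from station import bot
import cv2,numpy as np
s=bot.sense();print({k:np.round(v,3).tolist() for k,v in s.items()})
ims={n:bot.get_image(n) for n in("scene","side","wrist")}
for n,i in ims.items():
    print(n,i["shot"],np.round(i["K"],1).tolist(),np.round(i["pose"],3).tolist())
    for l in ["valve_smoked","valve_blue","valve_clear","socket_black","socket_white","socket_brown","free_well","screen_can","pilot_lamp","headset_cup"]:
        print(n,l,[(np.round(d["position"]).tolist(),round(d["score"],2)) for d in bot.tip_of(i,l)][:4])
a=np.hstack([ims["scene"]["pixels"],ims["side"]["pixels"]])
cv2.imwrite("pics/a.png",cv2.resize(ims["scene"]["pixels"],(800,600))[:,:,::-1])
cv2.imwrite("pics/b.png",cv2.resize(ims["side"]["pixels"],(800,600))[:,:,::-1])
E
```

```text
pics
{'t': 0.0, 'joints': [1.061, 0.131, 1.489, 0.0, 1.523, -0.085], 'joint_velocities': [0.0, -0.0, -0.0, -0.0, 0.001, 0.002], 'joint_torque': [-0.002, -55.981, -49.177, 0.077, 0.035, -0.0], 'tcp_pos': [0.247, 0.546, 0.404], 'ee_rot': [-3.14, -0.0, 2.717], 'contact_force': [-0.699, -0.148, -0.625], 'moment': [-0.063, 0.039, -0.013], 'finger_force': 0.0, 'finger_gap': 0.999}
scene 1 [[386.3, 0.0, 252.2], [0.0, 386.3, 192.3], [0.0, 0.0, 1.0]] [[-0.178, 0.591, -0.787, 1.153], [0.984, 0.094, -0.152, 0.115], [-0.016, -0.801, -0.598, 0.537], [0.0, 0.0, 0.0, 1.0]]
scene valve_smoked [([248.0, 238.0], 0.86), ([409.0, 236.0], 0.73)]
scene valve_blue [([297.0, 252.0], 0.59), ([194.0, 226.0], 0.45), ([193.0, 229.0], 0.44)]
scene valve_clear [([192.0, 226.0], 0.72), ([332.0, 201.0], 0.41)]
scene socket_black [([193.0, 227.0], 0.78)]
scene socket_white [([246.0, 239.0], 0.73)]
scene socket_brown [([297.0, 253.0], 0.84), ([193.0, 227.0], 0.27)]
scene free_well [([203.0, 181.0], 0.78)]
scene screen_can [([332.0, 198.0], 0.78), ([373.0, 198.0], 0.74), ([378.0, 175.0], 0.65), ([339.0, 174.0], 0.56)]
[... 524 characters left out ...]
), ([328.0, 198.0], 0.31)]
side free_well [([278.0, 241.0], 0.59)]
side screen_can [([184.0, 152.0], 0.86), ([156.0, 169.0], 0.81), ([207.0, 173.0], 0.78), ([165.0, 190.0], 0.61)]
side pilot_lamp [([309.0, 258.0], 0.76)]
side headset_cup [([206.0, 123.0], 0.69)]
wrist 3 [[285.7, 0.0, 253.2], [0.0, 285.7, 189.7], [0.0, 0.0, 1.0]] [[0.412, 0.871, 0.266, 0.173], [0.911, -0.394, -0.122, 0.581], [-0.002, 0.293, -0.956, 0.384], [0.0, 0.0, 0.0, 1.0]]
wrist valve_smoked []
wrist valve_blue []
wrist valve_clear []
wrist socket_black []
wrist socket_white []
wrist socket_brown []
wrist free_well []
wrist screen_can [([148.0, 336.0], 0.89)]
wrist pilot_lamp []
wrist headset_cup [([201.0, 374.0], 0.68)]
```

View pics/a.png

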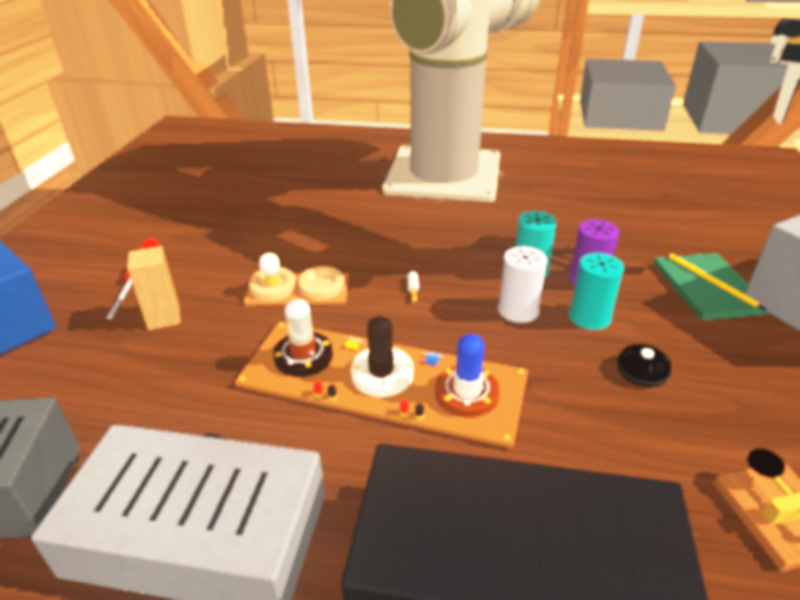

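View pics/b.png

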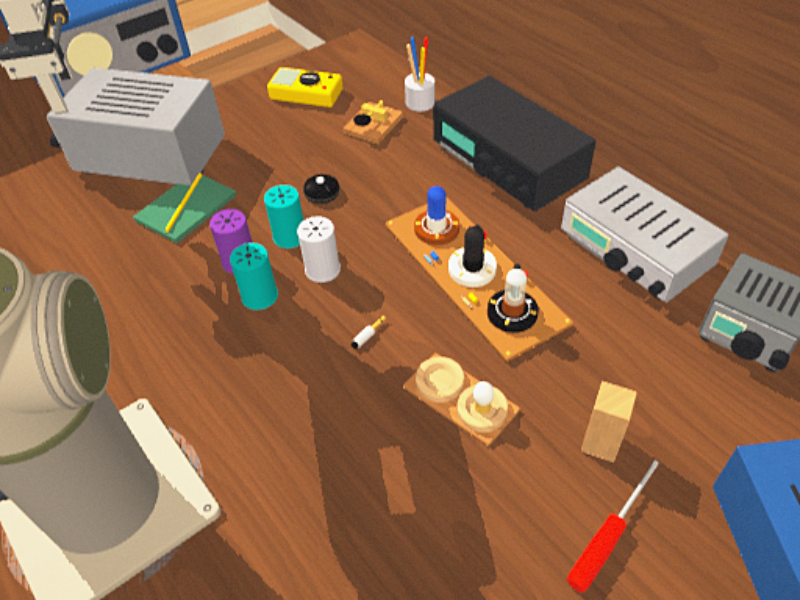

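The scene view shows:
- Sockets at (193,227) black holding clear, (246,239) white holding smoked, and (297,253) brown holding blue.
- The free well is at (203,181), with the lamp at (175,182).
- Can candidates are (332,200) white/silver, (378,198) turquoise, (339,174) turquoise and (378,175) purple. The silvery one at scene (332,200), side (207,173), fits bare aluminium. I'll confirm it in a crop.

```bash
cat > h.py <<'E'
from station import bot
import numpy as np, cv2
from scipy.spatial.transform import Rotation as R
def tri(obs):  # [(img,(u,v))] -> point, reprojection errors in px
    A=[];Ps=[]
    for im,uv in obs:
        P=np.array(im["K"])@np.linalg.inv(im["pose"])[:3]
        Ps.append(P); A+= [uv[0]*P[2]-P[0], uv[1]*P[2]-P[1]]
    A=np.array(A);A/=np.linalg.norm(A[:,:3],axis=1)[:,None]
    X=np.linalg.lstsq(A[:,:3],-A[:,3],rcond=None)[0]
    e=[np.linalg.norm((P@[*X,1])[:2]/(P@[*X,1])[2]-uv) for P,(_,uv) in zip(Ps,obs)]
    return X,np.round(e,1)
def onz(im,uv,z):
    d=np.array(im["pose"])[:3,:3]@np.linalg.inv(im["K"])@[*uv,1]; c=np.array(im["pose"])[:3,3]
    return c+d*(z-c[2])/d[2]
def proj(im,X):
    p=np.array(im["K"])@(np.linalg.inv(im["pose"])@[*X,1])[:3]; return p[:2]/p[2]
def tip(im,l,near,r=25):
    c=[d for d in bot.tip_of(im,l) if np.linalg.norm(np.subtract(d["position"],near))<r]
    return c[0]["position"] if c else None
def rel(target,yaw=None,s=None): # TCP target -> row units from the present pose
    s=s or bot.sense(); M=R.from_euler("xyz",s["ee_rot"]).as_matrix()
    d=M.T@(np.array(target)-s["tcp_pos"])/0.04
    t=None
    if yaw is not None: # tool yaw turn about tool z (down): positive turn lowers the yaw
        a=-(yaw-s["ee_rot"][2]); a=(a+np.pi/2)%np.pi-np.pi/2; t=np.degrees(a)/5
    return np.round(d,2),None if t is None else round(t,2)
E
python3 - <<'E'
from h import *
a=bot.get_image("scene");b=bot.get_image("side")
N={"valve_clear":((193,227),(328,198)),"valve_smoked":((247,239),(300,172)),"valve_blue":((297,252),(279,148)),"socket_black":((193,227),(329,198)),"socket_white":((247,239),(301,174)),"socket_brown":((297,252),(278,147)),"free_well":((203,181),(278,241)),"pilot_lamp":((175,182),(309,258)),"screen_can":((332,199),(207,173)),"headset_cup":((408,236),(206,123))}
for l,(p,q) in N.items():
    u,v=tip(a,l,p,15),tip(b,l,q,15)
    if u is None or v is None: print(l,u,v);continue
    X,e=tri([(a,u),(b,v)]);print(l,X.round(4),e)
for n,uv in (("turq1",((339,174),(165,190))),("turq2",((378,198),(184,152))),("purple",((378,175),(156,169)))):
    print(n,*tri([(a,uv[0]),(b,uv[1])]))
c=lambda i,x,y,w,h:cv2.resize(i["pixels"][y:y+h,x:x+w],(400,400),interpolation=cv2.INTER_CUBIC)
cv2.imwrite("pics/c.png",np.hstack([c(a,310,130,100,100),c(b,130,110,100,100)])[:,:,::-1])
E
```

```text
valve_clear None [327.9, 196.2]
valve_smoked [ 0.6152 -0.0077  0.0167] [5.1 4. ]
valve_blue [0.6313 0.1036 0.0164] [2.2 1.6]
socket_black [ 0.5981 -0.1161  0.0133] [1.2 1. ]
socket_white [ 0.619  -0.007   0.0082] [3.1 2.4]
socket_brown [6.255e-01 1.059e-01 6.000e-04] [1.2 0.8]
free_well [ 0.4439 -0.1379  0.0116] [1.7 1.9]
pilot_lamp [ 0.4488 -0.204   0.0097] [0.8 0.8]
screen_can [ 0.4298  0.1595 -0.0072] [3.1 2.7]
headset_cup [0.5449 0.3162 0.0064] [0.3 0.2]
turq1 [ 0.33011279  0.17739213 -0.00436603] [0.4 0.4]
turq2 [0.43444283 0.2577157  0.00577246] [1.8 1.5]
purple [0.34618315 0.26006439 0.00467878] [4.1 3.8]
```

View pics/c.png

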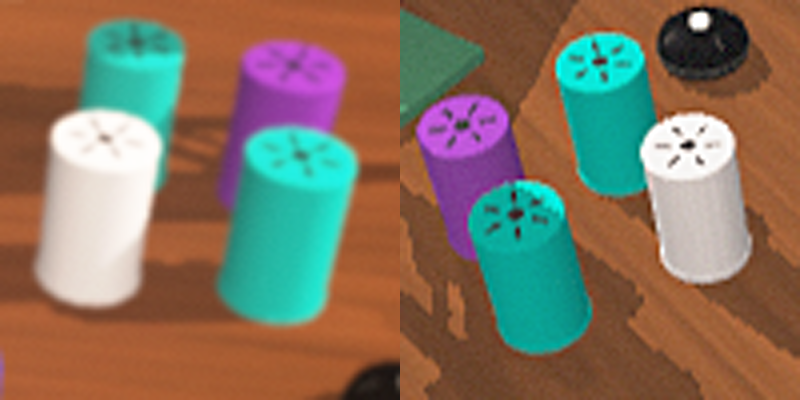

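The crop confirms it: the white-silver can is the bare aluminium one, and the other three are turquoise, turquoise and purple. I'll move the wrist camera over the board next.

```bash
python3 -m creep '[[-0.4,-0.3,0,0.5,93],[-1.1,-0.7,0,1.3,93],[-1.9,-1.2,-0.1,2.3,93],[-2.7,-1.7,-0.1,3.3,93],[-3.5,-2.3,-0.1,4.3,93],[-4.3,-2.8,-0.2,5.3,93],[-5.1,-3.3,-0.2,6.3,93],[-5.9,-3.9,-0.2,7.3,93],[-6.7,-4.4,-0.2,8.3,93],[-7.5,-4.9,-0.3,9.3,93],[-8.3,-5.5,-0.3,10.3,93],[-9.1,-6.0,-0.3,11.3,93]]'
python3 -c "
from h import *
print(rel((0.56,0.05,0.42),np.radians(83)))"
```

```text
t: 3.75
tcp_pos: [0.4806, 0.176, 0.4173]
ee_rot: [3.141, 0.0, 1.726]
contact_force: [0.3, 1.5, -0.1]
finger_gap: 1.004
finger_force: 0.0
(array([-3.42,  1.47, -0.07]), np.float64(3.18))
```

```bash
python3 -m creep '[[-0.8,0.4,0,0.8,93],[-1.6,0.7,0,1.6,93],[-2.4,1.1,0,2.4,93],[-3.1,1.4,0,3.0,93],[-3.4,1.5,0,3.2,93],[-3.4,1.5,0,3.2,93],[-3.4,1.5,0,3.2,93]]'
python3 - <<'E'
from h import *
print(rel((0.50,-0.06,0.42),np.radians(83)))
w=bot.get_image("wrist")
np.save("w1.npy",w,allow_pickle=True)
for l in ["valve_smoked","valve_blue","valve_clear","socket_black","socket_white","socket_brown","free_well","screen_can","pilot_lamp"]:
    print(l,[(np.round(d["position"],1).tolist(),round(d["score"],2)) for d in bot.tip_of(w,l)][:4])
cv2.imwrite("pics/d.png",cv2.resize(w["pixels"],(800,600))[:,:,::-1])
E
```

```text
t: 4.33
tcp_pos: [0.5608, 0.0531, 0.4165]
ee_rot: [-3.141, -0.0, 1.451]
contact_force: [0.8, 1.0, -0.1]
finger_gap: 0.998
finger_force: 0.0
(array([-2.99, -1.17, -0.09]), np.float64(0.03))
valve_smoked [([300.2, 200.7], 0.86), ([190.8, 291.1], 0.18)]
valve_blue [([308.7, 123.9], 0.62)]
valve_clear [([292.5, 269.8], 0.96)]
socket_black [([297.2, 204.4], 0.34)]
socket_white [([295.5, 198.5], 0.71)]
socket_brown [([304.4, 125.2], 0.91), ([204.3, 329.4], 0.38)]
free_well [([192.3, 293.1], 0.74)]
screen_can [([138.9, 11.0], 0.75), ([156.4, 96.1], 0.64), ([68.6, 93.3], 0.58)]
pilot_lamp [([205.0, 329.1], 0.73), ([298.2, 202.0], 0.71)]
```

View pics/d.png

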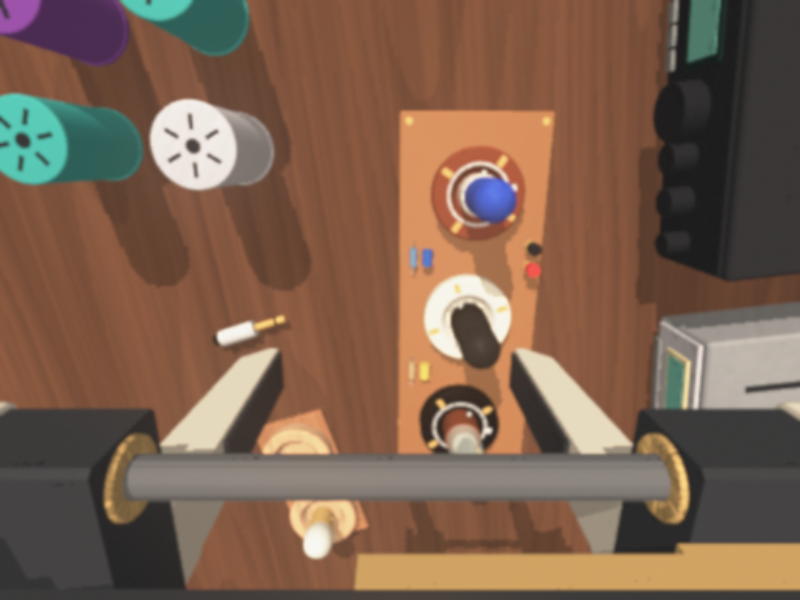

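The wrist view shows the blue valve in the brown socket (306,124), the smoked valve in the white (299,203) and the clear valve in the black (293,270). The stand's well is at (192,293), the lamp at (205,329) and the aluminium can base at (156,96). I'll take a second view from nearer the black socket and the stand.

```bash
python3 -m creep '[[-0.5,-0.2,0,0,93],[-1.3,-0.5,0,0,93],[-2.1,-0.8,0,0,93],[-2.7,-1.1,0,0,93],[-3.0,-1.2,0,0,93],[-3.0,-1.2,0,0,93],[-3.0,-1.2,0,0,93]]'
cat > fit.py <<'E'
from h import *
from scipy.optimize import least_squares
a,b,w2=[bot.get_image(n) for n in("scene","side","wrist")]
w1=np.load("w1.npy",allow_pickle=True).item()
S=["socket_black","socket_white","socket_brown"];V=["valve_clear","valve_smoked","valve_blue"]
G=np.array([[.60,-.114,.008],[.614,-.006,.008],[.628,.104,.008]])
W1={"valve_smoked":(300.2,200.7),"valve_blue":(308.7,123.9),"valve_clear":(292.5,269.8),"socket_white":(295.5,198.5),"socket_brown":(304.4,125.2),"free_well":(192.3,293.1),"pilot_lamp":(205,329.1),"screen_can":(156.4,96.1)}
obs=[]
def get(l,g):
    o=[(w1,W1[l])] if l in W1 else []
    for im in(a,b,w2):
        u=tip(im,l,proj(im,g),14)
        if u is not None:o.append((im,u))
    return o
for k in range(3):
    for l,dz in((S[k],0),(V[k],.006)):
        obs+=[(k,dz,o,l) for o in get(l,G[k]+[0,0,dz])]
def pts(p): return np.array([[p[0]+.108*(k-1)*np.cos(p[3]),p[1]+.108*(k-1)*np.sin(p[3]),p[2]] for k in range(3)])
def res(p): P=pts(p);return np.concatenate([proj(o[0],P[k]+[0,0,dz])-o[1] for k,dz,o,l in obs])
r=least_squares(res,[.614,-.006,.01,1.45],loss="soft_l1",f_scale=1.5,x_scale=[.01,.01,.01,.1])
print("row",r.x.round(4),pts(r.x).round(4).tolist())
for (k,dz,o,l),e in zip(obs,r.fun.reshape(-1,2)): print(l,o[0]["shot"],e.round(1))
for l,g in(("free_well",(.444,-.138,.014)),("pilot_lamp",(.449,-.204,.014)),("screen_can",(.43,.16,0))):
    print(l,*tri(get(l,g)))
print("box",tri([(a,(243,286)),(w1,(466,178))]),tri([(a,(206,289)),(w1,(425.6,203.5))]))
print(bot.sense()["tcp_pos"])
cv2.imwrite("pics/e.png",cv2.resize(w2["pixels"],(800,600))[:,:,::-1])
E
python3 fit.py
```

```text
t: 5.42
tcp_pos: [0.499, -0.0603, 0.417]
ee_rot: [3.141, -0.0, 1.45]
contact_force: [0.3, 0.4, -0.3]
finger_gap: 0.999
finger_force: 0.0
row [ 0.6183 -0.0055  0.0125  1.4125] [[0.6012, -0.1122, 0.0125], [0.6183, -0.0055, 0.0125], [0.6353, 0.1011, 0.0125]]
socket_black 7 [-1.8  2.3]
socket_black 8 [-2.1  1.5]
socket_black 9 [ 0.5 -0.5]
valve_clear 6 [ 0.2 -0.2]
valve_clear 7 [1.2 0.8]
valve_clear 8 [-1.   0.4]
valve_clear 9 [-1.  -0.2]
socket_white 6 [2.6 2.4]
socket_white 7 [-1.5  0.6]
socket_white 8 [-2.2  0.7]
socket_white 9 [-3.2  0.1]
valve_smoked 6 [-1.4  1.7]
valve_smoked 7 [-2.6  0.6]
valve_smoked 8 [ 4.7 -2.9]
valve_smoked 9 [1.3 0.8]
socket_brown 6 [ 0.7 -1.9]
socket_brown 7 [ 1.6 -0.2]
socket_brown 8 [ 4.2 -2.2]
socket_brown 9 [ 1.7 -3.8]
valve_blue 6 [-2.8 -0.2]
valve_blue 7 [ 2.9 -2.3]
valve_blue 8 [ 2.  -2.8]
valve_blue 9 [-3.5  2.3]
free_well [ 0.44244565 -0.13533824  0.01412854] [1.9 1.2 0.5 0.9]
pilot_lamp [ 0.44812287 -0.20408698  0.01718417] [2.  0.5 0.7 1.6]
screen_can [ 0.44054307  0.15781721 -0.00333503] [2.4 1.3 0.9]
box (array([0.79361708, 0.02877145, 0.09253715]), array([0.2, 0.2])) (array([ 0.77791331, -0.02575235,  0.04898844]), array([6.3, 7.5]))
[ 0.49893036 -0.06013434  0.41674138]
```

View pics/e.png

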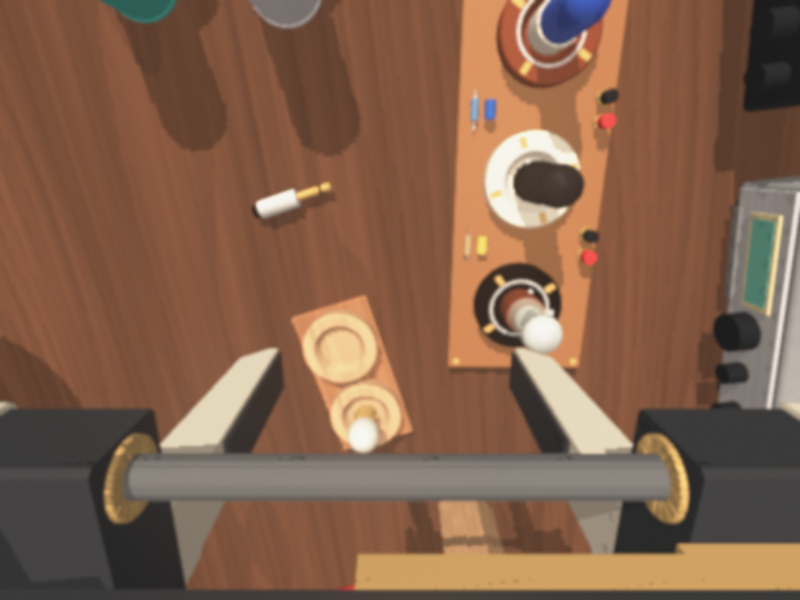

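```bash
cat > fit2.py <<'E'
from h import *
from scipy.optimize import least_squares
a,b,w=[bot.get_image(n) for n in("scene","side","wrist")]
RING={"socket":[(38,0),(38,14)],"valve":[(13.5,0),(16.5,4),(16.5,28),(15,70),(12,77.5),(7,81),(1,82)],"screen_can":[(28,0),(28,90)],"pilot_lamp":[(14,0),(14,20)]}
T=np.linspace(0,2*np.pi,72,endpoint=False)
def box(im,c,kind):
    P=np.concatenate([np.c_[r*np.cos(T),r*np.sin(T),0*T+z]/1000 for r,z in RING[kind]])+c
    p=np.array(im["K"])@(np.linalg.inv(im["pose"])@np.c_[P,np.ones(len(P))].T)[:3];p=p[:2]/p[2]
    return np.r_[p.min(1),p.max(1)]
def find(im,l,c,kind):
    e=box(im,c,kind)
    m=[d for d in bot.silhouettes(im,l) if np.abs(np.array(d["bbox"])-e).max()<14]
    if not m:return None
    bb=np.array(m[0]["bbox"],float); bb[2:]+=0  # pixel edges
    ok=np.array([bb[0]>2,bb[1]>2,bb[2]<509,bb[3]<(285 if im["shot"]==w["shot"] else 381)])
    return bb,ok
def run(jobs,pf,p0):
    O=[]
    for l,kind,k,dz in jobs:
        for im in(a,b,w):
            f=find(im,l,pf(p0)[k]+[0,0,dz],kind)
            if f:O.append((im,kind,k,dz,*f,l))
    def res(p):
        P=pf(p);return np.concatenate([(box(im,P[k]+[0,0,dz],kd)-bb)*ok for im,kd,k,dz,bb,ok,l in O])
    r=least_squares(res,p0,loss="soft_l1",f_scale=1,x_scale=.01)
    for o,e in zip(O,res(r.x).reshape(-1,4)): print(o[-1],o[0]["shot"],e.round(1))
    return r.x
row=lambda p:np.array([[p[0]+.108*(k-1)*np.cos(p[3]),p[1]+.108*(k-1)*np.sin(p[3]),p[2]] for k in range(3)])
one=lambda p:np.array([p])
if __name__=="__main__":
    S=["socket_black","socket_white","socket_brown"];V=["valve_clear","valve_smoked","valve_blue"]
    p0=[.617,-.0055,.0105,1.42]
    for J in([(S[k],"socket",k,0) for k in range(3)],[(V[k],"valve",k,.006) for k in range(3)]):
        p=run(J,row,p0);print(p.round(4),row(p).round(4).tolist())
    p=run([("screen_can","screen_can",0,0)],one,[.437,.158,0]);print("can",p.round(4))
E
python3 fit2.py
```

```text
socket_black 10 [ 0.3 -0.2 -1.2  4.9]
socket_black 11 [-0.7 -4.2 -0.7  1.3]
socket_black 12 [ 1.6 -3.1 -0.9  0.6]
socket_white 10 [-0.8 -3.7 -0.7  1.2]
socket_white 11 [-1.9 -3.2  1.7  0.5]
socket_white 12 [-0.4  2.2 -0.1 -1.6]
socket_brown 10 [ 0.5 -3.8 -2.   5.8]
socket_brown 11 [ 0.2 -3.3 -1.5 -0.4]
[ 0.6186 -0.006   0.009   1.447 ] [[0.6053, -0.1132, 0.009], [0.6186, -0.006, 0.009], [0.6319, 0.1012, 0.009]]
valve_clear 10 [-1.2  3.8 -2.7 -1.2]
valve_clear 11 [ 2.2 -0.7 -0.9 -0.1]
valve_clear 12 [-0.2  0.1 -0.9 -0.5]
valve_smoked 10 [-5.  -0.9  1.2  1.9]
valve_smoked 11 [ 0.9 -2.6 -1.7 -0.4]
valve_blue 10 [-0.  1. -1. -0.]
valve_blue 11 [-2.4 -1.  -1.3  0.1]
[ 0.6191 -0.0048  0.0105  1.4417] [[0.6052, -0.1119, 0.0105], [0.6191, -0.0048, 0.0105], [0.633, 0.1023, 0.0105]]
screen_can 10 [-0.2 -0.1 -1.8  2.4]
screen_can 11 [-0.3 -5.5 -2.9  0. ]
can [ 0.4394  0.1644 -0.0015]
```

Two independent fits agree to about 1.5 mm. Their means are black socket (0.605,-0.113), white (0.619,-0.005) and brown (0.633,0.102), with z≈0.010. I'll start with the clear valve in the black socket.

```bash
python3 -m creep '[[-0.2,0.5,0.4,0,93],[-0.4,1.1,1.0,0,93],[-0.6,1.8,1.7,0,93],[-0.8,2.4,2.3,0,93],[-0.98,2.7,2.7,0,93],[-0.98,2.8,2.9,0,93],[-0.98,2.8,2.93,0,93],[-0.98,2.8,2.93,0,93],[-0.98,2.8,2.93,0,93]]' 10
python3 - <<'E'
from h import *
print(rel((.6053,-.1126,.235),1.444))
w=bot.get_image("wrist");print(proj(w,(.6053,-.1126,.098)),proj(w,(.6053,-.1126,.016)))
d=bot.silhouettes(w,"valve_clear");print([(x["bbox"],x["score"]) for x in d])
cv2.imwrite("pics/f.png",w["pixels"][:,:,::-1])
E
```

```text
t: 8.87
tcp_pos: [0.6054, -0.112, 0.3011]
ee_rot: [3.14, 0.0, 1.452]
contact_force: [0.3, 0.6, 0.5]
finger_gap: 0.999
finger_force: 0.0
(array([-0.02, -0.  ,  1.65]), np.float64(0.09))
[252.05556513 227.14836773] [252.29312567 191.90996697]
[([225.9, 175.5, 271.9, 243.4], 0.73)]
```

View pics/f.png

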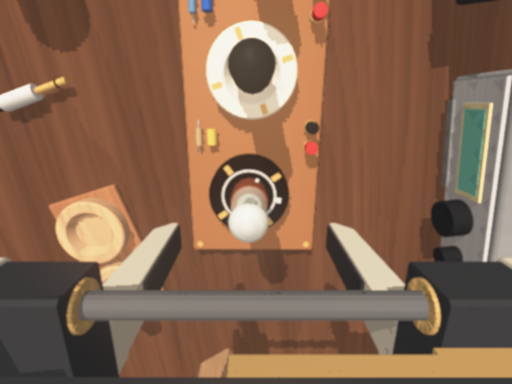

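The picture shows the clear valve between the jaws: dome at (248,223), socket at (249,191), jaws centred near column 254. It sits slightly left, so I'll refine from this close view.

```bash
cat > close.py <<'E'
import sys
from fit2 import *
# usage: close.py x y zsocket label:kind:dz ... ; fits x,y from the wrist view alone
def fitxy(w,x,y,z,jobs):
    for j in jobs:
        l,kind,dz=j.split(":");c=np.array([x,y,z+float(dz)])
        e=box(w,c,kind)
        m=[d for d in bot.silhouettes(w,l) if np.abs(np.array(d["bbox"])-e).max()<25]
        if not m: print(l,"none");continue
        bb=np.array(m[0]["bbox"])
        ok=np.array([bb[0]>2,bb[1]>2,bb[2]<509,bb[3]<250])
        r=least_squares(lambda p:(box(w,[p[0],p[1],c[2]],kind)-bb)*ok,[x,y],x_scale=.01)
        print(l,r.x.round(4),"res",r.fun.round(1),round(m[0]["score"],2))
if __name__=="__main__":
    fitxy(w,*map(float,sys.argv[1:4]),sys.argv[4:])
E
python3 close.py .6053 -.1126 .010 socket_black:socket:0 valve_clear:valve:.006 socket_white:socket:0
```

```text
socket_black [ 0.6035 -0.1097] res [ 1.8 -4.9 -1.8  5.3] 0.95
valve_clear [ 0.6034 -0.114 ] res [ 0.9  0.3 -0.9 -0.3] 0.82
socket_white none
```

```bash
python3 -m creep '[[0,-0.05,0.2,0,93],[-0.03,-0.05,0.5,0,93],[-0.03,-0.05,0.9,0,93],[-0.03,-0.05,1.3,0,93],[-0.03,-0.05,1.55,0,93],[-0.03,-0.05,1.65,0,93],[-0.03,-0.05,1.65,0,93],[-0.03,-0.05,1.65,0,60],[-0.03,-0.05,1.65,0,40],[-0.03,-0.05,1.65,0,34],[-0.03,-0.05,1.65,0,30],[-0.03,-0.05,1.65,0,27]]' 10
python3 -m creep '[[0,0,0,0,25],[0,0,0,0,25],[0,0,0,0,25],[0,0,0,0,25]]' 10
```

```text
t: 10.27
tcp_pos: [0.6036, -0.1134, 0.2343]
ee_rot: [3.14, 0.0, 1.451]
contact_force: [-0.5, 0.2, -0.3]
finger_gap: 0.694
finger_force: 0.0
t: 10.6
tcp_pos: [0.6033, -0.1134, 0.2335]
ee_rot: [-3.142, 0.0, 1.451]
contact_force: [0.1, 0.4, -1.1]
finger_gap: 0.404
finger_force: 0.0
```

```bash
python3 -m creep '[[0,0,0,0,25],[0,0,0,0,25],[0,0,0,0,25],[0,0,0,0,25]]' 10; python3 -m creep '[[0,0,-0.1,0,25],[0,0,-0.3,0,25],[0,0,-0.6,0,25],[0,0,-1,0,25],[0,0,-1.5,0,25],[0,0,-2,0,25],[0,0,-2.3,0,25],[0,0,-2.3,0,25]]'; python3 -c "
from h import *
print(rel((.4424,-.1353,.327),1.444))
w=bot.get_image('wrist');print(proj(w,(.4424,-.1353,.014)))
cv2.imwrite('pics/g.png',w['pixels'][:,:,::-1])"
```

```text
t: 10.93
tcp_pos: [0.6033, -0.1134, 0.2335]
ee_rot: [-3.142, -0.0, 1.451]
contact_force: [-0.5, -0.3, -0.5]
finger_gap: 0.319
finger_force: 10.0
t: 11.6
tcp_pos: [0.6046, -0.1137, 0.3306]
ee_rot: [3.134, 0.001, 1.451]
contact_force: [-0.2, 0.3, 0.4]
finger_gap: 0.32
finger_force: 10.0
(array([-1.02, -3.96,  0.06]), np.float64(0.09))
[108.93625184 217.7857583 ]
```

View pics/g.png

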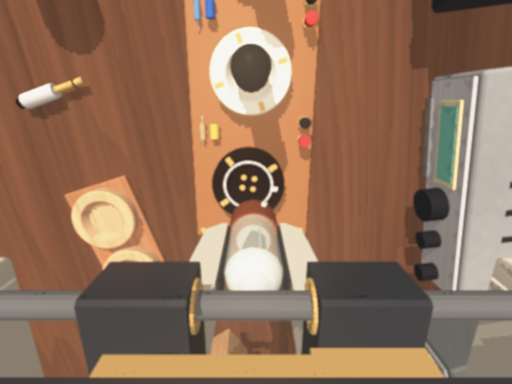

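The valve is held, and the picture shows the empty black socket at (248,184) and the empty well at (104,219). The well prediction was (109,218), so I'll refine both with ellipse fits.

```bash
python3 - <<'E'
from h import *
w=bot.get_image("wrist");print(bot.sense()["ee_rot"],bot.sense()["tcp_pos"])
hsv=cv2.cvtColor(w["pixels"],cv2.COLOR_RGB2HSV)
def ell(m,near,name,z):
    m=cv2.morphologyEx(m.astype(np.uint8),cv2.MORPH_CLOSE,np.ones((3,3)))
    n,lab,st,ce=cv2.connectedComponentsWithStats(m)
    i=min(range(1,n),key=lambda i:np.hypot(*(ce[i]-near)) + (st[i,4]<300)*1e3)
    c=max(cv2.findContours((lab==i).astype(np.uint8),0,1)[0],key=len)
    e=cv2.fitEllipse(cv2.convexHull(c));print(name,np.round(e[0],1),np.round(e[1],1),"xy",onz(w,e[0],z).round(4))
H,S,V=hsv[...,0],hsv[...,1],hsv[...,2]
print(hsv[219,104],hsv[219,78],hsv[200,60],hsv[185,72],hsv[170,235])
ell((V<60)&(np.indices(V.shape)[1]<330)&(np.indices(V.shape)[1]>200)&(np.indices(V.shape)[0]<225)&(np.indices(V.shape)[0]>140),(248,184),"black top",.024)
ell((V>170)&(S<140)&(np.indices(V.shape)[1]<150)&(np.indices(V.shape)[0]>180)&(np.indices(V.shape)[0]<260),(103,219),"boss",.022)
for l,n in(("free_well",(104,219)),("socket_black",(248,184)),("socket_white",(250,72))):
    t=tip(w,l,n); print(l,t,onz(w,t,.014 if l=="free_well" else .010) if t is not None else 0)
E
```

```text
[3.14005370e+00 2.45108364e-04 1.45139387e+00] [ 0.60350114 -0.11342751  0.32620333]
[ 20  91 244] [ 21  84 246] [ 10 133 132] [ 10 135 134] [13 50 92]
black top [249. 185.] [38.2 40.8] xy [ 0.6016 -0.1125  0.024 ]
boss [110.4 221.7] [ 72.3 103.5] xy [ 0.4472 -0.1361  0.022 ]
free_well [106.7, 219.2] [ 0.43931739 -0.13561488  0.014     ]
socket_black [248.6, 184.0] [ 0.60070853 -0.11540453  0.01      ]
socket_white None 0
```

```bash
python3 -m creep '[[-0.1,-0.3,0,0,25],[-0.25,-0.9,0,0,25],[-0.4,-1.6,0,0,25],[-0.6,-2.4,0,0,25],[-0.8,-3.1,0,0,25],[-0.95,-3.6,0,0,25],[-1.04,-3.9,0,0,25],[-1.04,-3.99,0,0,25],[-1.04,-3.99,0.2,0,25],[-1.04,-3.99,0.6,0,25],[-1.04,-3.99,1.0,0,25],[-1.04,-3.99,1.2,0,25]]'
python3 - <<'E'
from h import *
print(rel((.440,-.1355,.236),1.444),bot.sense()["tcp_pos"])
a=bot.get_image("scene");b=bot.get_image("side")
p=proj(a,(.44,-.1355,.022));q=proj(b,(.44,-.1355,.022));print(p,q)
c=lambda i,p:cv2.resize(i["pixels"][int(p[1])-60:int(p[1])+30,int(p[0])-45:int(p[0])+45],(400,400))
cv2.imwrite("pics/i.png",np.hstack([c(a,p),c(b,q)])[:,:,::-1])
E
```

```text
t: 12.85
tcp_pos: [0.4399, -0.1351, 0.2748]
ee_rot: [-3.139, -0.001, 1.452]
contact_force: [-1.0, 0.3, -1.4]
finger_gap: 0.323
finger_force: 10.0
(array([-0.01,  0.01,  0.97]), np.float64(0.09)) [ 0.43986141 -0.13514173  0.27478888]
[204.869665   178.77170091] [281.41943325 240.07693244]
```

View pics/i.png

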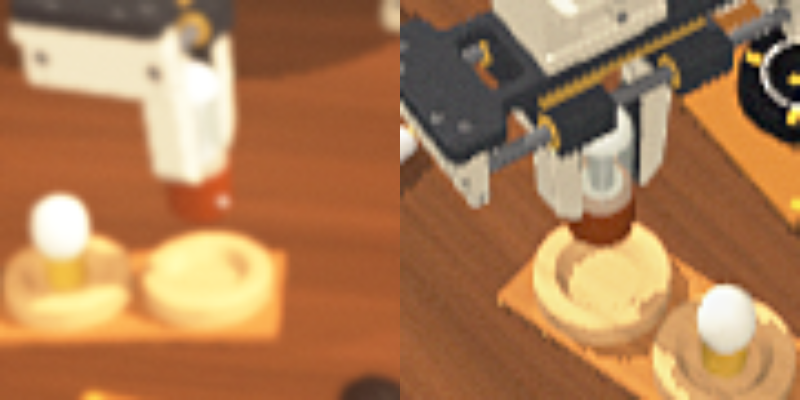

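The picture shows the valve upright above the well, centred to about 2–3 mm in both views and well inside the funnel's capture range. I'll lower it.

```bash
python3 -m creep '[[0,0,0.15,0,25],[0,0,0.35,0,25],[0,0,0.55,0,25],[0,0,0.75,0,25],[0,0,0.88,0,25],[0,0,0.95,0,25],[0,0,0.97,0,25],[0,0,0.97,0,25]]'; python3 -m creep '[[0,0,0.04,0,25],[0,0,0.06,0,25],[0,0,0.08,0,25],[0,0,0.08,0,25]]';python3 -m creep '[[0,0,0.03,0,25],[0,0,0.05,0,25],[0,0,0.05,0,25]]'
```

```text
t: 13.62
tcp_pos: [0.4399, -0.1357, 0.2385]
ee_rot: [-3.141, -0.0, 1.451]
contact_force: [0.1, 1.0, -0.9]
finger_gap: 0.321
finger_force: 10.0
t: 13.95
tcp_pos: [0.4399, -0.1357, 0.2356]
ee_rot: [3.141, 0.0, 1.451]
contact_force: [-0.3, 0.8, -0.8]
finger_gap: 0.326
finger_force: 10.0
t: 14.2
tcp_pos: [0.4399, -0.1356, 0.2334]
ee_rot: [-3.141, -0.0, 1.451]
contact_force: [0.1, -0.1, -1.4]
finger_gap: 0.322
finger_force: 10.0
```

```bash
python3 -m creep '[[0,0,0.02,0,25],[0,0,0.03,0,25],[0,0,0.03,0,25]]'; python3 -m creep '[[0,0,0.02,0,25],[0,0,0.02,0,25],[0,0,0.02,0,25]]';python3 -m creep '[[0,0,0.02,0,25],[0,0,0.02,0,25],[0,0,0.02,0,25]]'
```

```text
t: 14.45
tcp_pos: [0.4399, -0.1356, 0.2322]
ee_rot: [-3.141, -0.0, 1.451]
contact_force: [-0.7, 0.4, 0.1]
finger_gap: 0.321
finger_force: 10.0
t: 14.7
tcp_pos: [0.4399, -0.1356, 0.2315]
ee_rot: [-3.141, -0.0, 1.451]
contact_force: [0.1, 1.0, -0.0]
finger_gap: 0.318
finger_force: 10.0
t: 14.95
tcp_pos: [0.4399, -0.1356, 0.2307]
ee_rot: [-3.142, -0.0, 1.451]
contact_force: [-0.4, -0.0, -0.9]
finger_gap: 0.318
finger_force: 10.0
```

```bash
for i in 1 2 3; do python3 -m creep '[[0,0,0.03,0,25],[0,0,0.03,0,25],[0,0,0.03,0,25]]' | grep -E "tcp|contact"; done
```

```text
tcp_pos: [0.4399, -0.1357, 0.2295]
contact_force: [-0.7, 0.8, -0.4]
tcp_pos: [0.44, -0.1358, 0.2291]
contact_force: [-4.6, 0.5, 8.1]
tcp_pos: [0.4401, -0.1359, 0.2283]
contact_force: [-5.4, 0.8, 12.5]
```

Contact comes with a sideways component towards -x, so the valve is touching the funnel wall. I'll ease up, shift -x by 1.5 mm and lower again.

```bash
python3 -m creep '[[0,0,-0.05,0,25],[0,-0.04,-0.05,0,25],[0,-0.04,-0.05,0,25],[0,-0.04,-0.05,0,25]]'| grep -E "tcp|contact"; for i in 1 2 3; do python3 -m creep '[[0,0,0.03,0,25],[0,0,0.03,0,25],[0,0,0.03,0,25]]' | grep -E "tcp|contact"; done
```

```text
tcp_pos: [0.4381, -0.1354, 0.2289]
contact_force: [-0.2, -0.4, -0.0]
tcp_pos: [0.4384, -0.1355, 0.2284]
contact_force: [-3.0, 0.9, 6.5]
tcp_pos: [0.4386, -0.1355, 0.2281]
contact_force: [-7.6, 2.5, 16.6]
tcp_pos: [0.4387, -0.1356, 0.2279]
contact_force: [-11.4, 4.3, 27.2]
```

```bash
python3 -m creep '[[0,0.02,-0.04,0,25],[0,0.02,-0.05,0,25],[0,0.02,-0.05,0,25]]'| grep -E "tcp|contact"; python3 -m creep '[[0,0,0,0,31],[0,0,0,0,33],[0,0,0,0,36],[0,0,0,0,42],[0,0,0,0,60],[0,0,0,0,80],[0,0,0,0,93],[0,0,0,0,93],[0,0,0,0,93],[0,0,0,0,93],[0,0,0,0,93],[0,0,0,0,93]]'
python3 -m creep '[[0,0,-0.3,0,93],[0,0,-0.7,0,93],[0,0,-1.3,0,93],[0,0,-2,0,93],[0,0,-2.4,0,93],[0,0,-2.4,0,93],[0,0,-2.4,0,93]]'
python3 - <<'E'
from h import *
from close import fitxy
w=bot.get_image("wrist");fitxy(w,.439,-.1355,.014,["valve_clear:valve:0"])
print(rel((.6165,-.0055,.30),1.444))
a=bot.get_image("scene");b=bot.get_image("side")
p=proj(a,(.44,-.1355,.022));q=proj(b,(.44,-.1355,.022));print(p,q)
c=lambda i,p:cv2.resize(i["pixels"][int(p[1])-60:int(p[1])+30,int(p[0])-45:int(p[0])+45],(400,400))
cv2.imwrite("pics/j.png",np.hstack([c(b,q),c(w,(253,200))])[:,:,::-1])
E
```

```text
tcp_pos: [0.4395, -0.1357, 0.2281]
contact_force: [-1.0, 1.4, 6.3]
t: 18.03
tcp_pos: [0.4392, -0.1356, 0.2276]
ee_rot: [3.142, 0.0, 1.451]
contact_force: [0.5, 0.9, -0.4]
finger_gap: 0.971
finger_force: 0.0
t: 18.62
tcp_pos: [0.4395, -0.1357, 0.3245]
ee_rot: [3.139, 0.001, 1.451]
contact_force: [0.2, 0.3, -0.9]
finger_gap: 0.999
finger_force: 0.0
valve_clear [ 0.442  -0.1345] res [ 1.9  0.8 -1.9 -0.8] 0.77
(array([3.75, 4.03, 0.54]), np.float64(0.09))
[204.869665   178.77170091] [281.41943325 240.07693244]
```

View pics/j.png

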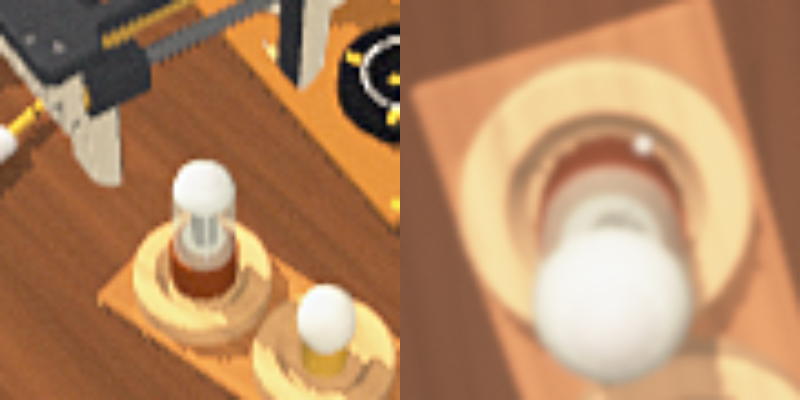

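The valve stands upright in the well. The contact height puts the socket origin at z≈0.013. Next I'll hover over the smoked valve in the white socket.

```bash
python3 -m creep '[[0.3,0.3,0,0,93],[0.9,0.9,0,0,93],[1.5,1.6,0,0,93],[2.1,2.3,0,0,93],[2.7,2.9,0,0,93],[3.2,3.5,0,0,93],[3.6,3.9,0.2,0,93],[3.75,4.03,0.4,0,93],[3.75,4.03,0.5,0,93],[3.75,4.03,0.54,0,93],[3.75,4.03,0.54,0,93],[3.75,4.03,0.54,0,93]]' 10
python3 close.py .6165 -.0055 .013 socket_white:socket:0 valve_smoked:valve:.006
python3 -c "
from h import *
print(rel((.6165,-.0055,.2335),1.444))"
```

```text
t: 19.97
tcp_pos: [0.6162, -0.0068, 0.3019]
ee_rot: [-3.141, 0.0, 1.45]
contact_force: [-0.2, -0.4, -0.1]
finger_gap: 1.0
finger_force: 0.0
socket_white [ 0.6178 -0.0011] res [-0.5 -1.7  0.5  2. ] 0.78
valve_smoked [ 0.6178 -0.0073] res [-3.4  2.3  3.4 -1.8] 0.89
(array([ 0.02, -0.01,  1.73]), np.float64(0.08))
```

```bash
python3 -m creep '[[0.03,0.02,0.2,0,80],[0.03,0.02,0.5,0,70],[0.03,0.02,0.9,0,60],[0.03,0.02,1.3,0,55],[0.03,0.02,1.6,0,55],[0.03,0.02,1.71,0,55],[0.03,0.02,1.71,0,50],[0.03,0.02,1.71,0,40],[0.03,0.02,1.71,0,34],[0.03,0.02,1.71,0,30],[0.03,0.02,1.71,0,27],[0.03,0.02,1.71,0,25]]' 10
python3 -m creep '[[0,0,0,0,25],[0,0,0,0,25],[0,0,0,0,25]]' 10
```

```text
t: 21.22
tcp_pos: [0.6185, -0.0048, 0.2347]
ee_rot: [3.14, -0.0, 1.451]
contact_force: [-0.1, 0.2, 3.3]
finger_gap: 0.323
finger_force: 10.0
t: 21.47
tcp_pos: [0.6185, -0.0048, 0.2347]
ee_rot: [3.14, -0.0, 1.451]
contact_force: [-0.8, 0.3, 5.4]
finger_gap: 0.319
finger_force: 10.0
```

```bash
python3 -m creep '[[0,0,-0.1,0,25],[0,0,-0.3,0,25],[0,0,-0.7,0,25],[0,0,-1.1,0,25],[-0.2,0,-1.4,0,25],[-0.7,0,-1.5,0,25],[-1.3,0,-1.5,0,25],[-2.0,0,-1.5,0,25],[-2.5,-0.04,-1.5,0,25],[-2.72,-0.04,-1.4,0,25],[-2.72,-0.04,-1.2,0,25],[-2.72,-0.04,-0.9,0,25]]'
python3 -m creep '[[0,0,0.1,0,25],[0,0,0.3,0,25],[0,0,0.5,0,25],[0,0,0.65,0,25],[0,0,0.72,0,25],[0,0,0.75,0,25],[0,0,0.75,0,25],[0,0,0.75,0,25]]'; for i in 1 2; do python3 -m creep '[[0,0,0.03,0,25],[0,0,0.05,0,25],[0,0,0.05,0,25]]' | grep -E "tcp|contact"; done
python3 -c "
from h import *
print(rel((.604,-.1126,.2347)))"
```

```text
t: 22.47
tcp_pos: [0.6038, -0.1128, 0.2699]
ee_rot: [3.14, -0.0, 1.45]
contact_force: [0.1, 0.7, -0.7]
finger_gap: 0.321
finger_force: 10.0
t: 23.13
tcp_pos: [0.6036, -0.1125, 0.2399]
ee_rot: [3.141, 0.0, 1.452]
contact_force: [-0.7, -0.4, -0.2]
finger_gap: 0.32
finger_force: 10.0
tcp_pos: [0.6035, -0.1126, 0.2377]
contact_force: [0.3, -0.7, -0.2]
tcp_pos: [0.6034, -0.1126, 0.2353]
contact_force: [0.4, -0.5, -0.7]
(array([0.  , 0.02, 0.02]), None)
```

```bash
for i in 1 2 3; do python3 -m creep '[[0,0,0.02,0,25],[0,0,0.02,0,25]]' | grep -E "tcp|contact"; done
```

```text
tcp_pos: [0.6035, -0.1126, 0.2348]
contact_force: [0.8, -0.1, -0.4]
tcp_pos: [0.6036, -0.1126, 0.2347]
contact_force: [-3.1, -0.3, 5.4]
tcp_pos: [0.6036, -0.1126, 0.2346]
contact_force: [-5.1, 0.7, 10.5]
```

```bash
python3 -m creep '[[0,0,-0.03,0,25],[0,0,-0.03,0,31],[0,0,-0.03,0,33],[0,0,-0.03,0,38],[0,0,-0.03,0,50],[0,0,-0.03,0,60],[0,0,-0.03,0,60],[0,0,-0.03,0,60],[0,0,-0.2,0,60],[0,0,-0.7,0,60],[0,0,-1.4,0,60],[0,0,-1.8,0,60]]'
python3 -m creep '[[0.3,0,-0.1,0,60],[0.9,0,-0.1,0,60],[1.6,0,-0.1,0,60],[2.3,0,-0.1,0,60],[3.0,0,-0.1,0,60],[3.7,0.04,-0.1,0,60],[4.4,0.04,-0.1,0,60],[5.0,0.04,-0.1,0,60],[5.4,0.04,-0.1,0,60],[5.4,0.04,-0.1,0,60],[5.4,0.04,-0.1,0,60],[5.4,0.04,-0.1,0,60]]'
python3 close.py .6315 .1015 .013 socket_brown:socket:0 valve_blue:valve:.006
python3 - <<'E'
from h import *
print(rel((.631,.1015,.2347)))
b=bot.get_image("side");w=bot.get_image("wrist");q=proj(b,(.604,-.1126,.05))
c=lambda i,p,r:cv2.resize(i["pixels"][int(p[1])-r:int(p[1])+r,int(p[0])-r:int(p[0])+r],(400,400))
cv2.imwrite("pics/k.png",np.hstack([c(b,q,45),c(w,(253,180),100)])[:,:,::-1])
E
```

```text
t: 25.13
tcp_pos: [0.6039, -0.1127, 0.3082]
ee_rot: [3.139, 0.0, 1.451]
contact_force: [1.4, 0.1, 0.4]
finger_gap: 0.645
finger_force: 0.0
t: 26.13
tcp_pos: [0.6306, 0.1012, 0.3087]
ee_rot: [-3.141, 0.001, 1.451]
contact_force: [-0.3, 0.1, 0.2]
finger_gap: 0.647
finger_force: 0.0
socket_brown [0.6353 0.1025] res [-0.6 -5.7  0.6  6.5] 0.75
valve_blue [0.6343 0.1013] res [-4.6 -1.5  4.6  1.4] 0.85
(array([0.02, 0.  , 1.86]), None)
```

View pics/k.png

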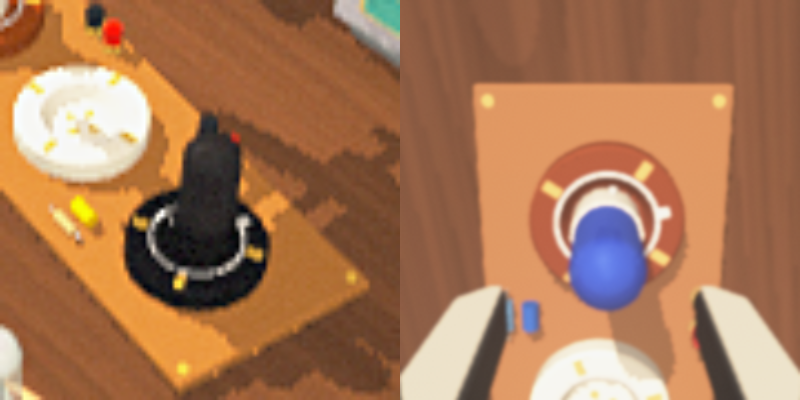

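The smoked valve stands upright in the black socket. The blue valve at wrist (256,180) sits about 2 mm to +x of the jaw centre. I'll correct that and grip it.

```bash
python3 -m creep '[[0.02,0.06,0.2,0,60],[0.02,0.06,0.6,0,60],[0.02,0.06,1.0,0,60],[0.02,0.06,1.4,0,60],[0.02,0.06,1.7,0,60],[0.02,0.06,1.83,0,60],[0.02,0.06,1.85,0,55],[0.02,0.06,1.85,0,40],[0.02,0.06,1.85,0,34],[0.02,0.06,1.85,0,30],[0.02,0.06,1.85,0,27],[0.02,0.06,1.85,0,25]]' 10
python3 -m creep '[[0,0,0,0,25],[0,0,0,0,25],[0,0,0,0,25]]' 10
python3 -c "
from h import *
p=bot.sense()['tcp_pos'];print(rel((p[0]-.0136,p[1]-.1071,p[2])))"
```

```text
t: 27.48
tcp_pos: [0.6336, 0.1023, 0.2361]
ee_rot: [3.14, -0.0, 1.451]
contact_force: [-0.2, 0.4, 3.4]
finger_gap: 0.319
finger_force: 10.0
t: 27.73
tcp_pos: [0.6336, 0.1023, 0.2361]
ee_rot: [3.14, -0.0, 1.451]
contact_force: [-0.3, -0.6, 5.2]
finger_gap: 0.32
finger_force: 10.0
(array([-2.7 , -0.02, -0.  ]), None)
```

```bash
python3 -m creep '[[0,0,-0.1,0,25],[0,0,-0.3,0,25],[0,0,-0.7,0,25],[0,0,-1.1,0,25],[-0.2,0,-1.4,0,25],[-0.7,0,-1.5,0,25],[-1.3,0,-1.5,0,25],[-2.0,0,-1.5,0,25],[-2.5,-0.05,-1.5,0,25],[-2.7,-0.05,-1.4,0,25],[-2.7,-0.05,-1.2,0,25],[-2.7,-0.05,-0.9,0,25]]'
python3 -m creep '[[0,0,0.1,0,25],[0,0,0.3,0,25],[0,0,0.5,0,25],[0,0,0.65,0,25],[0,0,0.72,0,25],[0,0,0.77,0,25],[0,0,0.77,0,25],[0,0,0.77,0,25]]'| grep -E "tcp|contact"; for i in 1 2 ; do python3 -m creep '[[0,0,0.03,0,25],[0,0,0.04,0,25],[0,0,0.04,0,25]]' | grep -E "tcp|contact"; done; python3 -m creep '[[0,0,0.02,0,25],[0,0,0.02,0,25]]' | grep -E "tcp|contact"
```

```text
t: 28.73
tcp_pos: [0.6189, -0.0048, 0.2716]
ee_rot: [3.139, -0.001, 1.45]
contact_force: [0.1, 0.2, -0.2]
finger_gap: 0.319
finger_force: 10.0
tcp_pos: [0.6186, -0.0047, 0.2406]
contact_force: [0.1, -1.0, -0.1]
tcp_pos: [0.6185, -0.0049, 0.239]
contact_force: [-0.7, -0.5, -0.1]
tcp_pos: [0.6183, -0.0048, 0.237]
contact_force: [-1.0, -0.1, -0.4]
tcp_pos: [0.6183, -0.0048, 0.2362]
contact_force: [-0.1, -1.1, -0.9]
```

```bash
for i in 1 2 3; do python3 -m creep '[[0,0,0.015,0,25],[0,0,0.015,0,25]]' | grep -E "tcp|contact"; done
```

```text
tcp_pos: [0.6184, -0.0048, 0.2361]
contact_force: [-2.1, 0.5, 3.8]
tcp_pos: [0.6185, -0.0048, 0.2361]
contact_force: [-5.1, 0.8, 8.4]
tcp_pos: [0.6185, -0.0048, 0.236]
contact_force: [-5.4, 0.6, 11.7]
```

```bash
python3 -m creep '[[0,0,-0.03,0,25],[0,0,-0.03,0,31],[0,0,-0.03,0,33],[0,0,-0.03,0,38],[0,0,-0.03,0,50],[0,0,-0.03,0,60],[0,0,-0.03,0,60],[0,0,-0.03,0,60],[0,0,-0.2,0,60],[0,0,-0.7,0,60],[0,0,-1.4,0,60],[0,0,-1.8,0,60]]' | grep -E "tcp|contact"
python3 -m creep '[[-0.2,-0.3,-0.1,0,60],[-0.6,-0.7,-0.1,0,60],[-1.1,-1.2,-0.1,0,60],[-1.6,-1.7,-0.1,0,60],[-2.1,-2.3,-0.1,0,60],[-2.6,-2.9,-0.1,0,60],[-3.1,-3.4,-0.1,0,60],[-3.5,-3.8,-0.1,0,60],[-3.78,-4.04,-0.1,0,60],[-3.78,-4.04,-0.1,0,60],[-3.78,-4.04,-0.1,0,60],[-3.78,-4.04,-0.1,0,60]]'
python3 close.py .440 -.1355 .014 valve_clear:valve:0
python3 - <<'E'
from h import *
print(rel((.4405,-.1355,.2295)))
b=bot.get_image("side");w=bot.get_image("wrist");q=proj(b,(.612,-.06,.05))
c=lambda i,p,r:cv2.resize(i["pixels"][int(p[1])-r:int(p[1])+r,int(p[0])-r:int(p[0])+r],(400,400))
cv2.imwrite("pics/l.png",np.hstack([c(b,q,55),c(w,(253,180),100)])[:,:,::-1])
E
```

```text
tcp_pos: [0.6188, -0.0048, 0.3096]
contact_force: [0.6, -0.4, 0.8]
t: 32.57
tcp_pos: [0.4404, -0.1355, 0.3111]
ee_rot: [3.14, -0.0, 1.451]
contact_force: [-0.1, -0.2, -0.4]
finger_gap: 0.647
finger_force: 0.0
valve_clear [ 0.4415 -0.135 ] res [ 1.4  0.5 -1.4 -0.4] 0.58
(array([-0.01,  0.  ,  2.03]), None)
```

View pics/l.png

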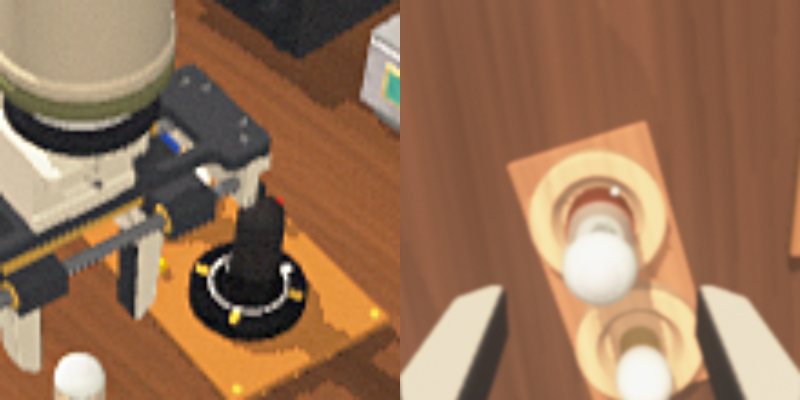

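The clear valve at wrist (253,182) is centred between the jaws, and the smoked valve still stands upright in the black socket. I'll grip the clear valve.

```bash
python3 -m creep '[[0,0,0.3,0,60],[0,0,0.7,0,60],[0,0,1.1,0,60],[0,0,1.5,0,60],[0,0,1.8,0,60],[0,0,1.97,0,60],[0,0,2.02,0,55],[0,0,2.02,0,40],[0,0,2.02,0,34],[0,0,2.02,0,30],[0,0,2.02,0,27],[0,0,2.02,0,25]]' 10| grep -E "tcp|contact|finger"
python3 -m creep '[[0,0,0,0,25],[0,0,0,0,25],[0,0,0,0,25]]' 10
python3 -m creep '[[0,0,-0.1,0,25],[0,0,-0.3,0,25],[0,0,-0.7,0,25],[0,0,-1.3,0,25],[0,0,-2.0,0,25],[0,0,-2.7,0,25],[0,0,-3.2,0,25],[0,0,-3.2,0,25],[0,0,-3.2,0,25]]'
python3 -c "
from h import *
print(rel((.6325,.1023,.357)))"
```

```text
tcp_pos: [0.4403, -0.1358, 0.2306]
contact_force: [-0.8, 0.2, 2.2]
finger_gap: 0.324
finger_force: 10.0
t: 34.12
tcp_pos: [0.4403, -0.1358, 0.2306]
ee_rot: [3.14, 0.0, 1.451]
contact_force: [-1.1, 0.1, 5.6]
finger_gap: 0.319
finger_force: 10.0
t: 34.87
tcp_pos: [0.4403, -0.1358, 0.3594]
ee_rot: [3.139, 0.001, 1.451]
contact_force: [0.1, 0.2, -1.1]
finger_gap: 0.323
finger_force: 10.0
(array([6.48, 4.06, 0.07]), None)
```

```bash
python3 -m creep '[[0.3,0.2,0,0,25],[0.9,0.6,0,0,25],[1.6,1.0,0,0,25],[2.3,1.4,0,0,25],[3.0,1.9,0,0,25],[3.7,2.3,0,0,25],[4.4,2.8,0,0,25],[5.1,3.2,0,0,25],[5.8,3.6,0,0,25],[6.3,3.9,0,0,25],[6.48,4.06,0,0,25],[6.48,4.06,0,0,25]]' | grep -E "tcp|contact|finger"
python3 -m creep '[[0,0,0.2,0,25],[0,0,0.6,0,25],[0,0,1.1,0,25],[0,0,1.6,0,25],[0,0,2.1,0,25],[0,0,2.5,0,25],[0,0,2.8,0,25],[0,0,2.93,0,25],[0,0,2.93,0,25],[0,0,2.93,0,25]]' | grep -E "tcp|contact|finger"; python3 -c "
from h import *
print(rel((.6328,.1023,.2356)))"
```

```text
tcp_pos: [0.6323, 0.1043, 0.355]
contact_force: [-0.9, -0.3, -1.4]
finger_gap: 0.324
finger_force: 10.0
tcp_pos: [0.632, 0.1019, 0.2408]
contact_force: [1.1, -0.6, -0.5]
finger_gap: 0.319
finger_force: 10.0
(array([0.01, 0.02, 0.13]), None)
```

```bash
python3 -m creep '[[0,0.02,0.04,0,25],[0,0.02,0.08,0,25],[0,0.02,0.08,0,25]]' | grep -E "tcp|contact"; for i in 1 2 3 4; do python3 -m creep '[[0,0,0.02,0,25],[0,0,0.02,0,25]]' | grep -E "tcp|contact"; done
```

```text
tcp_pos: [0.6332, 0.1023, 0.2381]
contact_force: [0.1, -0.6, -1.0]
tcp_pos: [0.6329, 0.1024, 0.2368]
contact_force: [-0.0, 0.7, -0.5]
tcp_pos: [0.6328, 0.1023, 0.2357]
contact_force: [0.3, 0.3, -1.2]
tcp_pos: [0.6328, 0.1023, 0.2348]
contact_force: [-0.1, -0.5, -0.9]
tcp_pos: [0.6329, 0.1023, 0.2346]
contact_force: [-2.5, 0.4, 3.7]
```

```bash
python3 -m creep '[[0,0,-0.03,0,25],[0,0,-0.03,0,31],[0,0,-0.03,0,33],[0,0,-0.03,0,38],[0,0,-0.03,0,50],[0,0,-0.03,0,60],[0,0,-0.03,0,60],[0,0,-0.2,0,70],[0,0,-0.7,0,80],[0,0,-1.4,0,85],[0,0,-2.1,0,85],[0,0,-2.5,0,85]]' | grep -E "tcp|contact"
python3 -m creep '[[0.1,-0.3,0,-0.6,85],[0.2,-0.8,0,-1.6,85],[0.3,-1.4,0,-2.7,85],[0.4,-2.0,0,-3.8,85],[0.5,-2.6,0,-5,85],[0.6,-3.2,0,-6.2,85],[0.7,-3.8,0,-7.4,85],[0.8,-4.4,0,-8.6,85],[0.9,-4.8,0,-9.6,85],[0.94,-5,0,-10.4,85],[0.94,-5,0,-10.4,85],[0.94,-5,0,-10.4,85]]'
python3 close.py .4395 .162 0 screen_can:screen_can:0
python3 - <<'E'
from h import *
print(rel((.4395,.162,.232)))
b=bot.get_image("side");w=bot.get_image("wrist");q=proj(b,(.62,-.005,.05))
print(proj(w,(.4395,.162,.09)))
cv2.imwrite("pics/m.png",np.hstack([cv2.resize(b["pixels"][int(q[1])-80:int(q[1])+80,int(q[0])-80:int(q[0])+80],(400,400)),cv2.resize(w["pixels"][:300,53:453],(400,300))[:,:] if 0 else cv2.resize(w["pixels"][:350,78:428],(400,400))])[:,:,::-1])
E
```

```text
tcp_pos: [0.6335, 0.1023, 0.3385]
contact_force: [-0.1, 0.4, 0.6]
t: 39.62
tcp_pos: [0.4388, 0.1636, 0.3349]
ee_rot: [3.14, 0.001, 2.357]
contact_force: [-0.3, 0.7, 0.0]
finger_gap: 0.916
finger_force: 0.0
screen_can none
(array([-0.02, -0.02,  2.56]), None)
[251.14518175 206.1015463 ]
```

View pics/m.png

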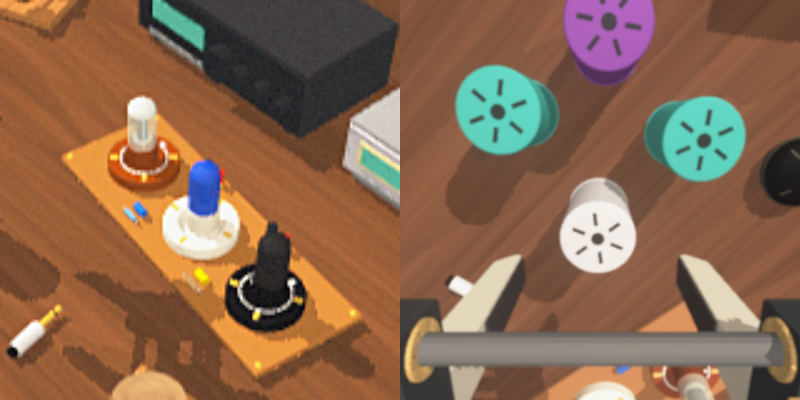

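All three valves are in their own sockets and upright. The can's top is at wrist (250,208), between the jaws and clear of its neighbours. I'll grip it.

```bash
python3 -m creep '[[-0.08,-0.04,0.2,0,85],[-0.08,-0.04,0.6,0,85],[-0.08,-0.04,1.0,0,85],[-0.08,-0.04,1.4,0,85],[-0.08,-0.04,1.8,0,85],[-0.08,-0.04,2.2,0,85],[-0.08,-0.04,2.45,0,85],[-0.08,-0.04,2.56,0,85],[-0.08,-0.04,2.56,0,75],[-0.08,-0.04,2.56,0,65],[-0.08,-0.04,2.56,0,58],[-0.08,-0.04,2.56,0,54]]' 10| grep -E "tcp|contact|finger"
python3 -m creep '[[0,0,0,0,50],[0,0,0,0,50],[0,0,0,0,50],[0,0,0,0,50]]' 10
```

```text
tcp_pos: [0.4404, 0.1602, 0.2328]
contact_force: [-0.5, 0.1, 0.1]
finger_gap: 0.678
finger_force: 0.0
t: 41.25
tcp_pos: [0.4403, 0.1602, 0.2326]
ee_rot: [3.14, 0.001, 2.359]
contact_force: [-1.4, -0.6, 6.3]
finger_gap: 0.607
finger_force: 10.0
```

```bash
python3 -m creep '[[0,0,-0.1,0,50],[0,0,-0.3,0,50],[0,0,-0.7,0,50],[0,0,-1.2,0,50],[0,0,-1.8,0,50],[0,0,-2.4,0,50],[0,0,-3.0,0,50],[0,0,-3.6,0,50],[0,0,-4.0,0,50],[0,0,-4.2,0,50],[0,0,-4.2,0,50],[0,0,-4.2,0,50]]'
python3 -c "
from h import *
print(rel((.6036,-.1126,.40)))"
```

```text
t: 42.25
tcp_pos: [0.4398, 0.16, 0.3994]
ee_rot: [-3.142, -0.0, 2.359]
contact_force: [-0.8, -0.5, -0.8]
finger_gap: 0.607
finger_force: 10.0
(array([-7.71, -1.94, -0.01]), None)
```

```bash
python3 -m creep '[[-0.3,-0.1,0,0,50],[-0.9,-0.2,0,0,50],[-1.6,-0.4,0,0,50],[-2.3,-0.6,0,0,50],[-3.0,-0.8,0,0,50],[-3.7,-0.9,0,0,50],[-4.4,-1.1,0,0,50],[-5.1,-1.3,0,0,50],[-5.8,-1.5,0,0,50],[-6.5,-1.6,0,0,50],[-7.1,-1.8,0,0,50],[-7.5,-1.9,0,0,50]]'|grep tcp
python3 -m creep '[[-0.2,-0.04,0,0,50],[-0.2,-0.04,0,0,50],[-0.2,-0.04,0.2,0,50],[-0.2,-0.04,0.5,0,50],[-0.2,-0.04,0.8,0,50],[-0.2,-0.04,0.9,0,50],[-0.2,-0.04,0.9,0,50],[-0.2,-0.04,0.9,0,50]]'
python3 - <<'E'
from h import *
print(rel((.6036,-.1126,.2646)))
a=bot.get_image("scene");b=bot.get_image("side")
p=proj(a,(.604,-.1126,.08));q=proj(b,(.604,-.1126,.08))
c=lambda i,p,r:cv2.resize(i["pixels"][int(p[1])-r:int(p[1])+r,int(p[0])-r:int(p[0])+r],(400,400))
cv2.imwrite("pics/n.png",np.hstack([c(a,p,60),c(b,q,60)])[:,:,::-1])
E
```

```text
tcp_pos: [0.5992, -0.1076, 0.3969]
t: 43.92
tcp_pos: [0.6032, -0.1116, 0.363]
ee_rot: [-3.141, -0.001, 2.36]
contact_force: [0.3, -0.1, 0.0]
finger_gap: 0.61
finger_force: 10.0
(array([-0.03, -0.01,  2.46]), None)
```

View pics/n.png

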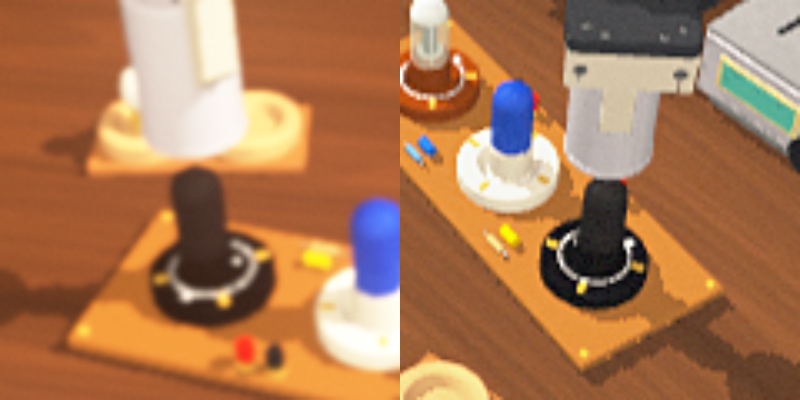

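The can hangs centred over the smoked valve in both views (scene column 200 against 198, side 608 against 607). I'll lower it while watching the force.

```bash
python3 -m creep '[[-0.03,-0.01,0.1,0,50],[-0.03,-0.01,0.3,0,50],[-0.03,-0.01,0.5,0,50],[-0.03,-0.01,0.7,0,50],[-0.03,-0.01,0.9,0,50],[-0.03,-0.01,1.1,0,50],[-0.03,-0.01,1.1,0,50]]' | grep -E "tcp|contact"
python3 -m creep '[[0,0,0.2,0,50],[0,0,0.4,0,50],[0,0,0.6,0,50],[0,0,0.8,0,50],[0,0,1.0,0,50],[0,0,1.2,0,50],[0,0,1.3,0,50],[0,0,1.36,0,50],[0,0,1.36,0,50],[0,0,1.36,0,50]]' | grep -E "tcp|contact"
for i in 1 2; do python3 -m creep '[[0,0,0.02,0,50],[0,0,0.03,0,50],[0,0,0.03,0,50]]' | grep -E "tcp|contact"; done
```

```text
tcp_pos: [0.6033, -0.1131, 0.3168]
contact_force: [0.5, 0.8, -0.7]
tcp_pos: [0.6042, -0.1134, 0.2655]
contact_force: [-0.3, -0.4, -0.3]
tcp_pos: [0.6043, -0.1133, 0.2645]
contact_force: [-0.1, -0.0, 0.2]
tcp_pos: [0.6041, -0.1133, 0.2629]
contact_force: [0.5, -0.6, -0.2]
```

```bash
for i in 1 2 3 4; do python3 -m creep '[[0,0,0.02,0,50],[0,0,0.02,0,50]]' | grep -E "tcp|contact"; done
```

```text
tcp_pos: [0.6041, -0.1133, 0.262]
contact_force: [0.5, 0.7, -0.3]
tcp_pos: [0.6041, -0.1133, 0.2612]
contact_force: [-0.3, -0.0, 0.2]
tcp_pos: [0.6041, -0.1133, 0.2604]
contact_force: [0.4, 0.6, -0.4]
tcp_pos: [0.6041, -0.1133, 0.2595]
contact_force: [0.4, 0.3, -0.2]
```

```bash
for i in 1 2 3 ; do python3 -m creep '[[0,0,0.02,0,50],[0,0,0.02,0,50]]' | grep -E "tcp|contact"; done
```

```text
tcp_pos: [0.6041, -0.1133, 0.2588]
contact_force: [0.4, 0.1, 0.0]
tcp_pos: [0.6042, -0.1133, 0.2587]
contact_force: [-2.6, -0.1, 3.4]
tcp_pos: [0.6043, -0.1134, 0.2586]
contact_force: [-3.5, 0.8, 8.1]
```

The can touches down at 0.2587, where I expected it. I'll release, lift clear and check.

```bash
python3 -m creep '[[0,0,-0.02,0,50],[0,0,-0.02,0,57],[0,0,-0.02,0,60],[0,0,-0.02,0,68],[0,0,-0.02,0,78],[0,0,-0.02,0,80],[0,0,-0.02,0,80],[0,0,-0.02,0,80],[0,0,-0.1,0,80],[0,0,-0.4,0,80],[0,0,-0.9,0,80],[0,0,-1.5,0,80]]'| grep -E "tcp|contact|gap"
python3 -m creep '[[0,0,-0.5,0,80],[0,0,-1.2,0,80],[0,0,-2,0,80],[-0.3,-1.0,-2.5,0,80],[-0.5,-2.0,-2.5,0,80],[-0.5,-3.0,-2.5,0,80],[-0.5,-3.0,-2.5,0,80],[-0.5,-3.0,-2.5,0,80]]'
python3 - <<'E'
from h import *
a=bot.get_image("scene");b=bot.get_image("side")
for l,g in(("pilot_lamp",(.448,-.204,.015)),("headset_cup",(.545,.316,.0))):
    u,v=tip(a,l,proj(a,g)),tip(b,l,proj(b,g)); print(l,tri([(a,u),(b,v)]) if u is not None and v is not None else (u,v))
c=lambda i,x,y:cv2.resize(i["pixels"][y:y+200,x:x+200],(400,400))
cv2.imwrite("pics/o.png",np.hstack([c(a,140,110),c(b,210,80)])[:,:,::-1])
E
```

```text
tcp_pos: [0.6035, -0.1131, 0.3173]
contact_force: [-0.1, 0.1, 0.7]
finger_gap: 0.862
t: 48.77
tcp_pos: [0.5325, -0.2142, 0.4189]
ee_rot: [3.141, 0.002, 2.355]
contact_force: [0.3, 0.6, 0.1]
finger_gap: 0.862
finger_force: 0.0
pilot_lamp (array([ 0.45118848, -0.20155761,  0.02260805]), array([0.7, 0.8]))
headset_cup (array([0.54878292, 0.30891503, 0.01099669]), array([0.6, 0.4]))
```

View pics/o.png

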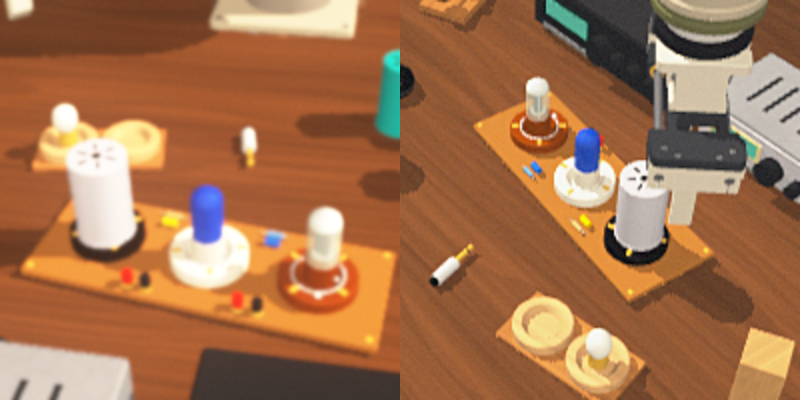

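The picture shows the can flat and centred on the black socket, with blue in white and clear in brown, both upright. The stand's well is empty, and the lamp and headset cup are where they were. I'm handing in.

```bash
python3 -c "
from station import bot
print(bot.sign_off())"
```

```text
the job is handed in; nothing more can be done
None
```

I handed the job in at about 49 s: each valve stands upright in the socket matching its base, the aluminium can stands flat over the smoked valve on the black socket, and the pilot lamp and headset cup were left alone; no verdict was returned.

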